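Load a coupon carrier under a spring clip

ROBOT

A 6-joint arm with a two-finger parallel gripper is mounted at the origin on a cart in front of the work surface, level with it; the furniture and walls round the work are solid. World frame = base frame: x ahead of the robot, y to its left, z up, the work surface at z = 0. Lengths are in mm, angles in rad, forces in N, time in s.
With the tool pointing down it reaches from about 275 to 825 mm from the base axis. Payload 4.9 kg.
Tool frame: the origin (TCP) lies between the finger pads; the fingertips stand 8 mm ahead of it and the grasp point (between the pads) lies 11 mm behind it (tcp_to_tips is the distance from the TCP to the fingertips, in mm); z points along the fingers, x is the direction in which the jaws open and shut, and the axes are right-handed (so a half turn about z gives the same grasp; the last joint's range is limited). The gripper opens to 85 mm and grips with 20 to 120 N. Pads are 22 mm wide; open, the fingers measure 114 mm over their backs; the gripper's body (76 mm by 85 mm) begins 54 mm behind the grasp point. The pads swing forward as they close: fully open they stand 13 mm farther back than shut.
Start: joints at [-1.483, 0.326, -0.193, 1.052, 0, 1.437], TCP at [121.003, -536.542, 239.281] pointing down, gripper open.
Joint ranges: [-2.65, 2.65], [-0.97, 1.79], [-1.3, 1.35], [-1.93, 2.1], [-1.47, 1.37], [-3.14, 3.14]. Speed limits (rad/s): [2.57, 2.57, 3.14, 3.14, 3.14, 3.14].

INTERFACE

Orientations are given as a rotation vector (axis times angle).
In Python, from station import * gives the robot as it stands.
- The arm moves only by the tool step_arm, never from a script. Its argument "increments" is a list of rows, each an object with "dp": the shift along the tool's x, y, z in mm, a list of three; "dr": the turn, a rotation vector about the tool's x, y, z in degrees, a list of three. A call has 1 to 5 rows; each row shifts and turns the commanded pose from where the row before left it, along the tool's axes as they then stand; what a row does not reach is not made up. A row lasts 1/8 s, in which the tool goes at most 62.5 mm and 10.7 degrees, less where a joint would pass 70% of its speed; a pose out of reach is approached as far as the arm can. A call with a gripper value outside its range is refused whole. "claw" is the opening, from 0 (shut) to 1 (fully open), set as the call begins (left out, the last holds). The fingers move at their own pace and stop on an object; "force" is the grip in N (left out, the last holds). Time passes only in rows, so rows that do not move let the fingers close. It gives the time, the measured TCP pose, the force and the opening at its end, in the units of the state.
- get_obs(): the state, without advancing time (a new reading comes with each control period).
- get_image(name): name is "scene" or "side" or "wrist"; returns a dict with "img" (420x560x3 uint8, blue, green, red), "vfov" (degrees; the focal length in pixels is half the picture's height over the tangent of half this angle, whatever the lens; pixels are square), "cx", "cy" (the principal point, pixels), "R" (3x3) and "t" (3): a world point X has camera coordinates R X + t; the wrist camera has in their place "hand_eye" (4x4, takes a point from camera to tool coordinates, whose origin is the TCP and whose axes are the tool frame's). Camera axes: x right, y down, z forward; pixel columns grow to the right and rows downward; lengths in mm; the calibration is good to about 2 mm. A picture is of the moment at which its call begins: read the wrist's pose just before it. There is no depth.
- job_done(): hands the job in, once; it reports no verdict.
Trained networks look in a picture, given as the dict that the camera call returned (one of the last four; its "shot" number tells which), for a name from the list of things; names that differ only in an ending like _2 or _b are one class to them, and where a whole thing is asked for, a point or a joint stands for the part that bears it (a point fixed in the world has none). Each returns a list of dicts, best first, with "conf" (0 to 1); they miss things now and then, are a little off and sometimes report something else, mostly with a low value. They report only what shows in the picture. A call takes as long as a camera call. They do not tell look-alikes from the thing itself.
- look_for(thing, picture): "pixel" ([row, column] in pixels, amid what is visible of it).
The state is a dict: "clock": time; "joint_pos": joint angles; "joint_vel": joint speeds; "joint_efforts": joint torques, N m; "eef_pos": TCP position; "ee_rot": TCP orientation; "force": force on the tool from outside, world axes, zero at the start; "torque": the same for the moment, N m; "finger_gap": finger opening in mm.
Only numpy, scipy, OpenCV 4.12 (cv2) and the standard library are available. Lean on these libraries where they do the work, as an engineer would, in place of code of your own. Each camera call takes 0.05 s, during which the arm holds its last target.

TASK

Load the flat coupon carrier into the clip fixture without grasping or lifting it: press the clip's long lever pad down with one fingertip so that its jaw rises, keep it held down, and with the other fingertip push the carrier by its upright lip along the rails, under the raised jaw, until it is fully home against the end stop. Then let the lever up so that the jaw closes on the carrier, and move the hand clear. Leave the other things on the worktop where they are.

Things in the scene. Friction and masses are not known exactly. Their poses are not given: they have to be found in the camera images.
- fixture: Fixed dark steel base plate, 12 mm thick; its top is the deck. Frame: x = push direction, to the end stop; y left, z up; origin on the worktop under the centre of the carrier's home place. Base spans x -125..42, y -92..34 mm. Two rails 6 mm high at y = +-29 mm. Hinge line of the clip along x at y -38, z 26 mm; its lugs reach z 31 mm.
- clip (a joint): Angle of the steel spring clip (rad): 0 = closed by its spring, grows as the lever pad is pressed and the jaw rises, hard stop 0.36. The jaw clears the carrier above about 0.18 and rests near 0.18 on a carrier beneath it; above 0.24 counts as held open. About 3 N at first, 7 N at the stop. It springs back when let go.
- stop_face (a point): Middle of the face of the end stop (x = +30 mm in the fixture's frame), 4 mm above the deck; the stop is 44 mm wide, 14 mm high above the deck. The carrier's leading edge meets it when home.
- lever_pad (a point): Centre of the top of the clip's lever pad, right of the rails: 92 mm along the push direction (fixture x -118..-26), 36 mm wide, centre near y -72; moves with the clip. Closed it slopes up outward 0.36 rad, centre about 31 mm above the worktop; at the stop it is level, 19 mm up, so a tip at that height meets the carrier's lip. A fingertip may slide along it while pressing.
- jaw_foot (a point): Underside of the near end of the jaw's foot, a steel bar 8 mm thick along the push direction (x 0..22 mm, y -10 mm in the fixture's frame). Closed it stands 3 mm above the deck and blocks the carrier; it rises when the lever pad is pressed.
- carrier: Loose aluminium carrier: flat plate 60 (x) x 50 (y) x 8 mm with a copper coupon in its top and an upright lip along the rear edge (44 mm wide, 4 mm thick, top 18 mm above the underside); about 0.15 kg. Origin: centre of its underside; x points from lip to leading edge. It lies between the rails before the jaw. Home, its origin is over the fixture's origin.
- carrier_lip (a point): Middle of the rear face of the carrier's lip, where it is pushed, 12 mm above its underside and 30 mm behind its centre.
- spare_board: Bystander: loose green circuit board, 22 x 71 x 4 mm, lying to the left of the fixture; origin at the centre of its underside. To be left alone.
- weight: Bystander: loose brass-coloured knobbed weight, 26 mm across and 38 mm high, standing to the left of the fixture; origin at the centre of its underside. To be left alone.
- hex_key: Bystander: loose black hex key, 30 x 87 x 4 mm, lying in front of the fixture; origin at the centre of its underside. To be left alone.
There are look-alikes about, which are no part of the job. Leave any red look-alike of the carrier alone.

How it is judged:
By the outcome, as a careful person would: the job done as asked, in the order asked, and still so for the second after the job is handed in, with the robot touching nothing.
It also fails if it takes over 35 s, if anything falls off the work surface, if the arm or the gripper's body presses on something with over 40 N, if the wrist force passes 120 N, or if a joint passes its speed limit or range.

## Working session

There is one attempt and no reset: what is moved stays moved. The work goes in short steps, Python scripts to look and compute and a tool call to move; the robot and the scene stay as the last step left them, time stands still between calls to the robot, and variables do not carry over. Pictures are saved under pics/ and viewed, and the job is handed in when it is done.

Besides the shell and the picture viewer there is one more tool, called after "Request:" in YAML: its name, and indented under it one key for each argument. step_arm: Moves the arm, as the interface text tells. Its arguments: {"type":"object","properties":{"increments":{"type":"array"},"claw":{"type":"number"},"force":{"type":"number"}},"required":["increments"]}

```bash
ls; mkdir -p pics; python3 - <<'E'
from station import *
import cv2,json
o=get_obs();print(o)
for n in ["scene","side","wrist"]:
    p=get_image(n);cv2.imwrite(f"pics/{n}0.png",p["img"]);print(n,{k:v for k,v in p.items() if k!="img"})
    for th in ["carrier","fixture","clip","lever_pad","jaw_foot","carrier_lip","stop_face"]:
        try: print(th,[(x["pixel"],round(x["conf"],2)) for x in look_for(th,p)])
        except Exception as e: print(th,e)
print(get_obs()["clock"])
E
```

```text
pics
{'clock': 0.0, 'joint_pos': array([-1.48322073e+00,  3.26928464e-01, -1.93578672e-01,  1.05199597e+00,
       -1.65594827e-05,  1.43659657e+00]), 'joint_vel': array([-0.00106294,  0.00099085,  0.00122821, -0.00065628,  0.00039719,
       -0.00119828]), 'joint_efforts': array([-6.43616768e-04, -4.43393433e+01,  2.62441635e+01,  1.53751869e-02,
        2.52315715e-05, -2.14913442e-06]), 'eef_pos': array([ 120.93580132, -535.96221604,  238.51219316]), 'ee_rot': array([-2.45266813e+00,  1.96120768e+00,  1.86913681e-03]), 'force': array([-0.54490718, -0.39820532, -0.22652453]), 'torque': array([-0.01649698,  0.00040026,  0.02132077]), 'finger_gap': 85.39737751284864}
scene {'vfov': 50.13885525509673, 'cx': 276.61704246974136, 'cy': 209.75352356755533, 'R': array([[-0.56877608, -0.82238808,  0.01310057],
       [-0.49182557,  0.32730122, -0.80683426],
       [ 0.65924304, -0.46535122, -0.59063259]]), 't': array([675.92974454, 132.11592623, 806.43563465]), 'shot': 1}
carrier [([257.3, 295.8], 0.81), ([205.0, 330.5], 0.8), ([316.1, 166.9], 0.79), ([204.3, 412.0], 0.61)]
fixture [([197.7
[... 924 characters left out ...]
rier_lip [([319.9, 343.1], 0.91), ([165.6, 341.1], 0.73), ([230.3, 345.5], 0.72), ([191.6, 306.8], 0.59)]
stop_face [([182.0, 299.5], 0.95), ([191.3, 304.1], 0.67)]
wrist {'vfov': 58.2847137461329, 'cx': 278.1103997496846, 'cy': 217.16470973692276, 'hand_eye': array([[ 9.99999114e-01,  1.33023549e-03, -3.88565194e-05,
        -1.73253268e+00],
       [-1.25130864e-03,  9.49804372e-01,  3.12841956e-01,
        -8.13827111e+01],
       [ 4.53059564e-04, -3.12841631e-01,  9.49805195e-01,
        -1.34835854e+02],
       [ 0.00000000e+00,  0.00000000e+00,  0.00000000e+00,
         1.00000000e+00]]), 'shot': 3}
carrier []
fixture []
clip []
lever_pad []
jaw_foot []
carrier_lip []
stop_face []
1.2
```

```bash
python3 - <<'E'
import cv2
a=cv2.imread("pics/scene0.png");cv2.imwrite("pics/scene0c.png",cv2.resize(a[140:300,240:440],(800,640),interpolation=cv2.INTER_CUBIC)[:600])
a=cv2.imread("pics/side0.png");cv2.imwrite("pics/side0c.png",cv2.resize(a[140:250,220:380],(800,550),interpolation=cv2.INTER_CUBIC))
E
```

```text
(no output)
```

View pics/scene0.png

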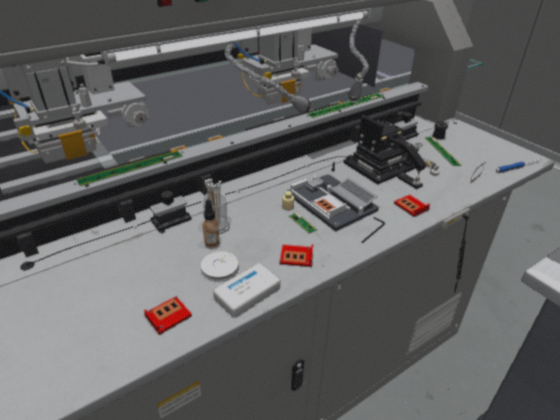

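View pics/side0.png

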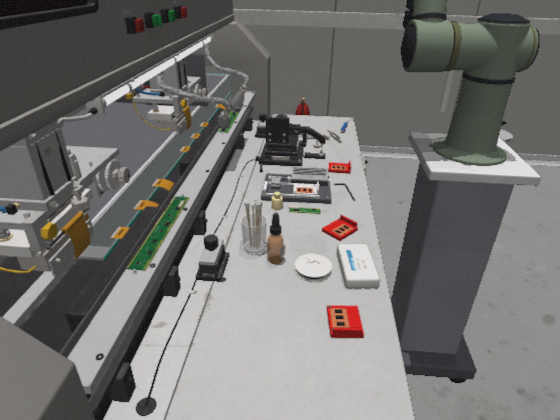

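```bash
sleep 1
```

```text
(no output)
```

View pics/scene0c.png

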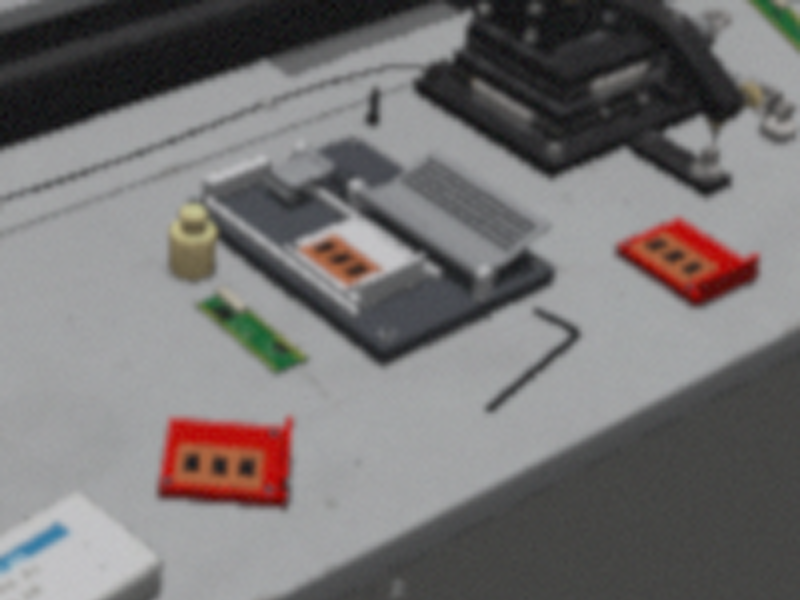

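View pics/side0c.png

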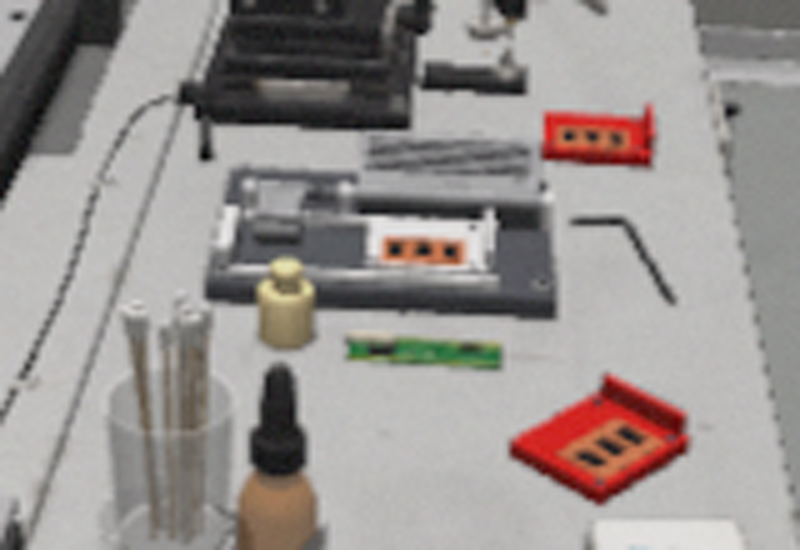

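The silver carrier with the copper coupon lies in the fixture at scene (205,325) / side (188,307). The red ones at scene (257,296), (204,412) and (316,167) are look-alikes. The enlarged crops confirm this: the silver carrier is the one between the rails. Next I fit the fixture pose.

```bash
cat > h.py <<'E'
import numpy as np, cv2
from scipy.optimize import least_squares
from scipy.spatial.transform import Rotation as Ro
def proj(P,cam):  # cam dict R,t,vfov,cx,cy ; returns col,row
    X=P@cam["R"].T+cam["t"]; f=210/np.tan(np.radians(cam["vfov"]/2))
    return np.c_[cam["cx"]+f*X[:,0]/X[:,2],cam["cy"]+f*X[:,1]/X[:,2]]
def wcam(p,o):
    Rt=Ro.from_rotvec(o["ee_rot"]).as_matrix(); H=np.array(p["hand_eye"])
    Rc=Rt@H[:3,:3]; tc=Rt@H[:3,3]+o["eef_pos"]
    return dict(R=Rc.T,t=-Rc.T@tc,vfov=p["vfov"],cx=p["cx"],cy=p["cy"])
def fixw(P,q):
    c,s=np.cos(q[2]),np.sin(q[2]);P=np.atleast_2d(P)
    return np.c_[q[0]+c*P[:,0]-s*P[:,1],q[1]+s*P[:,0]+c*P[:,1],P[:,2]]
def fit(obs,q0): # obs list of (cam, pts3, pix(col,row))
    f=lambda q:np.concatenate([(proj(fixw(P,q),c)-np.array(x)).ravel() for c,P,x in obs])
    r=least_squares(f,q0,loss="soft_l1");return r.x,f(r.x).reshape(-1,2)
E
python3 - <<'E'
from station import *
from h import *
s=get_image("scene");d=get_image("side")
obs=[(s,np.array([[-125,34,12],[-125,-92,12],[42,34,12.]]),[(336,227.5),(378,206),(292,187.5)]),
(d,np.array([[-125,34,12],[42,34,12],[42,-92,12.]]),[(331,199.4),(261.4,196.4),(266.4,174)])]
q,r=fit(obs,[500,-400,0]);print(q,r.round(1))
for o in obs: print(fit([o],q)[0])
for n,c in (("scene",s),("side",d)):
    P=fixw(np.array([[x,y,z] for x,y,z in [(-125,34,12),(-125,-92,12),(42,-92,12),(42,34,12)]],float),q)
    im=cv2.resize(c["img"],None,fx=4,fy=4);cv2.polylines(im,[(proj(P,c)*4).astype(int)],1,(0,255,255),1)
    m=(proj(P,c).mean(0)*4).astype(int);cv2.imwrite(f"pics/{n}_fit.png",im[m[1]-200:m[1]+200,m[0]-300:m[0]+300])
o=get_obs();print(o["clock"]);Rt=Ro.from_rotvec(o["ee_rot"]).as_matrix();print(Rt.round(3))
print(fixw([[-60,-30,0]],q))
E
```

```text
[ 538.51011034 -316.60646018 -516.55957786] [[128.7 -92. ]
 [133.1 -55.4]
 [195.9 -70.5]
 [-34.  -79.3]
 [ 28.1 -90. ]
 [ 54.4 -68.3]]
[  551.54568106  -293.38003531 -1466.13361442]
[ 556.44587252 -299.85011829  496.74570826]
1.3
[[ 0.22  -0.975 -0.   ]
 [-0.975 -0.22  -0.   ]
 [ 0.     0.    -1.   ]]
[[ 495.49709432 -265.12947063    0.        ]]
```

```bash
sleep 2
```

```text
(no output)
```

View pics/scene_fit.png

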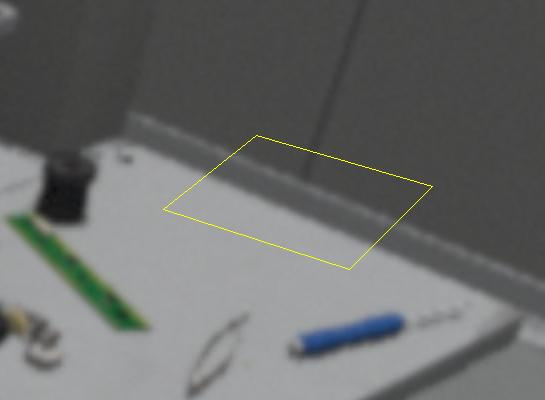

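```bash
sed -i 's/loss="soft_l1"/x_scale=[10,10,.1]/' h.py
cat > f2.py <<'E'
from station import *
from h import *
s=get_image("scene");d=get_image("side")
obs=[(s,np.array([[-125,34,12],[-125,-92,12],[42,34,12.]]),[(336,227.5),(378,206),(292,187.5)]),
(d,np.array([[-125,34,12],[42,34,12],[42,-92,12.]]),[(331,199.4),(261.4,196.4),(266.4,174)])]
q,r=fit(obs,[550,-100,0]);print(q,r.round(1))
for o in obs: print(fit([o],q))
for n,c in (("scene",s),("side",d)):
    P=fixw(np.array([[x,y,z] for x,y,z in [(-125,34,12),(-125,-92,12),(42,-92,12),(42,34,12)]],float),q)
    im=cv2.resize(c["img"],None,fx=4,fy=4);cv2.polylines(im,[(proj(P,c)*4).astype(int)],1,(0,255,255),1)
    m=(proj(P,c).mean(0)*4).astype(int);cv2.imwrite(f"pics/{n}_fit.png",im[m[1]-200:m[1]+200,m[0]-300:m[0]+300])
print(get_obs()["clock"],fixw([[-60,-30,0]],q))
E
python3 f2.py
```

```text
[ 5.55615166e+02  3.43389966e+02 -4.80178032e-03] [[ 0.1 -0.8]
 [ 2.8  0.7]
 [-4.   1. ]
 [ 0.  -0. ]
 [-0.8 -1.3]
 [ 0.8 -1.8]]
(array([ 5.57027525e+02,  3.39455962e+02, -3.52804396e-02]), array([[-0.67351324, -1.4556604 ],
       [ 3.29863231,  0.9450638 ],
       [-2.723898  , -0.15869328]]))
(array([5.54939901e+02, 3.48578875e+02, 2.43309205e-02]), array([[ 0.75436183,  0.3550861 ],
       [-0.50606537,  0.03253798],
       [-0.27483942, -0.77819571]]))
1.4 [[495.47180532 313.67841777   0.        ]]
```

```bash
sleep 2
```

```text
(no output)
```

View pics/scene_fit.png

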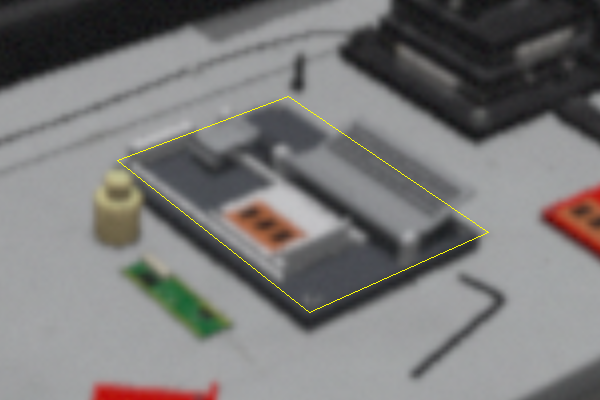

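```bash
cat > plan.py <<'E'
from station import *
from h import *
def rows(targets, yaw_end, o=None, nmm=58, ndeg=10.3, print_=True):
    # targets: list of world xyz; tool kept pointing down, yaw = angle of tool x
    o=o or get_obs(); p=np.array(o["eef_pos"]);R=Ro.from_rotvec(o["ee_rot"])
    ax=R.as_matrix()[:,0];yaw=np.arctan2(ax[1],ax[0])
    pts=[p]
    for t in targets:
        t=np.array(t,float);n=max(1,int(np.ceil(np.linalg.norm(t-pts[-1])/nmm)));a=pts[-1]
        pts+= [a+(t-a)*k/n for k in range(1,n+1)]
    dy=yaw_end-yaw;N=max(len(pts)-1,int(np.ceil(abs(np.degrees(dy))/ndeg)))
    while len(pts)-1<N: pts.append(pts[-1])
    out=[]
    for k in range(N):
        y0=yaw+dy*k/N;c,s=np.cos(y0),np.sin(y0)
        Rt=np.array([[c,s,0],[s,-c,0],[0,0,-1]])
        out.append(((Rt.T@(pts[k+1]-pts[k])).round(1).tolist(),round(-np.degrees(dy)/N,2)))
    for k,r in enumerate(out): print(k,r)
E
python3 -c "
from plan import *
rows([(330,-150,280),(350,100,280),(455,314,200)],np.pi/2)"
```

```text
0 ([-41.4, -36.1, -5.1], np.float64(-9.29))
1 ([-35.0, -42.3, -5.1], np.float64(-9.29))
2 ([-27.7, -47.4, -5.1], np.float64(-9.29))
3 ([-19.7, -51.3, -5.1], np.float64(-9.29))
4 ([-11.2, -53.8, -5.1], np.float64(-9.29))
5 ([-2.3, -54.9, -5.1], np.float64(-9.29))
6 ([6.6, -54.5, -5.1], np.float64(-9.29))
7 ([15.3, -52.8, -5.1], np.float64(-9.29))
8 ([1.4, -50.1, 0.0], np.float64(-9.29))
9 ([9.5, -49.3, 0.0], np.float64(-9.29))
10 ([17.3, -47.1, 0.0], np.float64(-9.29))
11 ([24.7, -43.7, 0.0], np.float64(-9.29))
12 ([31.4, -39.1, 0.0], np.float64(-9.29))
13 ([44.7, -16.6, 16.0], np.float64(-9.29))
14 ([46.8, -9.1, 16.0], np.float64(-9.29))
15 ([47.7, -1.5, 16.0], np.float64(-9.29))
16 ([47.3, 6.3, 16.0], np.float64(-9.29))
17 ([45.6, 13.8, 16.0], np.float64(-9.29))
```

Request:
step_arm:
  increments:
    - {"dp":[-41,-36,-5],"dr":[0,0,-9.3]}
    - {"dp":[-35,-42,-5],"dr":[0,0,-9.3]}
    - {"dp":[-28,-47,-5],"dr":[0,0,-9.3]}
    - {"dp":[-20,-51,-5],"dr":[0,0,-9.3]}
    - {"dp":[-11,-54,-5],"dr":[0,0,-9.3]}
  claw: 0.7

```text
clock: 2.02
eef_pos: [251.2, -293.9, 264.6]
ee_rot: [3.03, -0.827, 0.001]
force: [0.6, -0.4, -0.2]
finger_gap: 59.9
```

Request:
step_arm:
  increments:
    - {"dp":[-2,-55,-5],"dr":[0,0,-9.3]}
    - {"dp":[7,-54,-5],"dr":[0,0,-9.3]}
    - {"dp":[15,-53,-5],"dr":[0,0,-9.3]}
    - {"dp":[1,-50,0],"dr":[0,0,-9.3]}
    - {"dp":[10,-49,0],"dr":[0,0,-9.3]}

```text
clock: 2.65
eef_pos: [337.3, -49.4, 279.5]
ee_rot: [3.111, 0.437, 0.001]
force: [0.9, 0.4, -0.7]
finger_gap: 59.9
```

Request:
step_arm:
  increments:
    - {"dp":[17,-47,0],"dr":[0,0,-9.3]}
    - {"dp":[25,-44,0],"dr":[0,0,-9.3]}
    - {"dp":[31,-39,0],"dr":[0,0,-9.3]}
    - {"dp":[45,-17,16],"dr":[0,0,-9.3]}
    - {"dp":[47,-9,16],"dr":[0,0,-9.3]}

```text
clock: 3.28
eef_pos: [391.1, 187.1, 247.4]
ee_rot: [2.684, 1.631, 0.003]
force: [1.0, -1.3, -0.5]
finger_gap: 60.1
```

Request:
step_arm:
  increments:
    - {"dp":[48,-1,16],"dr":[0,0,-9.3]}
    - {"dp":[47,6,16],"dr":[0,0,-9.3]}
    - {"dp":[46,14,16],"dr":[0,0,-9.3]}
    - {"dp":[0,0,0],"dr":[0,0,0]}

```text
clock: 3.78
eef_pos: [454.0, 316.0, 197.2]
ee_rot: [-2.216, -2.226, 0.003]
force: [0.2, 0.4, -0.3]
finger_gap: 60.0
```

```bash
python3 - <<'E'
from station import *
import cv2,pickle
o=get_obs();p=get_image("wrist");pickle.dump((o,p),open("w1.pkl","wb"))
print(o["clock"],o["eef_pos"],o["ee_rot"],o["finger_gap"],o["force"])
cv2.imwrite("pics/w1.png",cv2.resize(p["img"],(800,600),interpolation=cv2.INTER_CUBIC))
E
```

```text
3.775 [453.98355945 315.95578605 197.24133194] [-2.21550578 -2.22611742  0.00284937] 59.97338870096528 [ 0.19080811  0.39060865 -0.2998351 ]
```

View pics/w1.png

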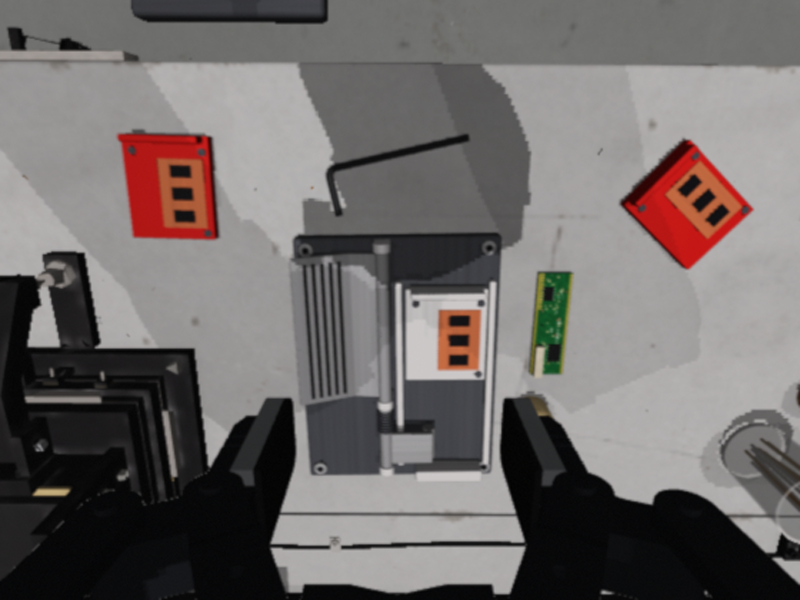

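The wrist view shows the fixture upright, with these positions in the 800-px picture:
- Base corners: (293,238), (500,235), (309,473) and (493,472).
- Silver carrier: its lip is at about (445,290) and its leading edge at about y = 380.
- Lever pad: (322,330).
- Jaw foot: (410,445).

I'll refine on an enlarged crop.

```bash
python3 - <<'E'
import pickle
from h import *
o,p=pickle.load(open("w1.pkl","rb"));c=wcam(p,o)
obs=[(c,np.array([[-125,-92,12],[-125,34,12],[42,-92,12],[42,34,12.]]),np.array([(293,237),(500,235),(309,473),(493,472)])*.7)]
q,r=fit(obs,[555,343,0]);print(q,r.round(2)); np.save("q.npy",q)
im=cv2.resize(p["img"],None,fx=4,fy=4,interpolation=cv2.INTER_CUBIC)
def dr(P,col): cv2.polylines(im,[(proj(fixw(np.array(P,float),q),c)*4+2).astype(int)],1,col,1)
dr([(-125,-92,12),(-125,34,12),(42,34,12),(42,-92,12)],(0,255,255))
dr([(30,-22,26),(30,22,26),(30,22,12),(30,-22,12)],(255,255,0))
cx=-37
for cx,col in((-37,(0,255,0)),): 
  dr([(cx-30,-25,20),(cx-30,25,20),(cx+30,25,20),(cx+30,-25,20)],col)
  dr([(cx-30,-22,30),(cx-30,22,30),(cx-26,22,30),(cx-26,-22,30)],(255,0,255))
cv2.imwrite("pics/w1c.png",cv2.resize(im[620:1360,780:1460],None,fx=.81,fy=.81))
E
```

```text
[5.56410790e+02 3.49190022e+02 2.11372294e-02] [[-0.9  -0.18]
 [ 1.44 -0.99]
 [ 0.7   1.29]
 [-1.32  0.37]]
```

View pics/w1c.png

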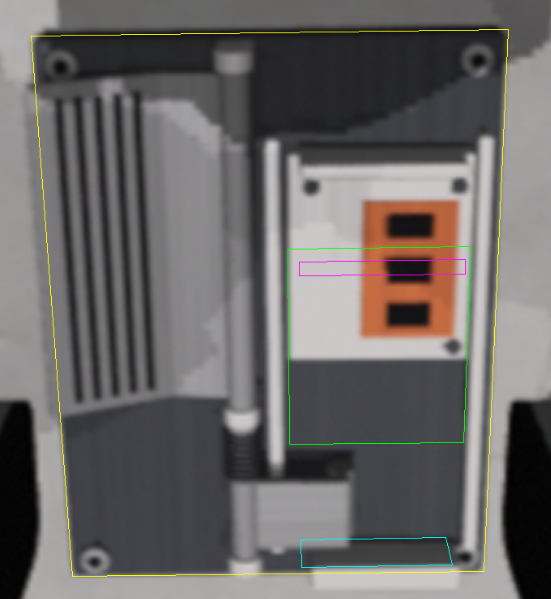

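```bash
python3 - <<'E'
import pickle
from h import *
o,p=pickle.load(open("w1.pkl","rb"));c=wcam(p,o);q=np.load("q.npy")
f=210/np.tan(np.radians(c["vfov"]/2))
def back(crop,z):
    px=(np.array(crop)/.81+[780,620]-2)/4
    d=c["R"].T@np.array([(px[0]-c["cx"])/f,(px[1]-c["cy"])/f,1]);C=-c["R"].T@c["t"]
    X=C+d*(z-C[2])/d[2]; v=X-[q[0],q[1],0];a=q[2]
    return (v[0]*np.cos(a)+v[1]*np.sin(a)).round(1),(-v[0]*np.sin(a)+v[1]*np.cos(a)).round(1)
print("lead",back((380,359),20),"liprear top",back((380,163),30),"lip bottom rear",back((380,145),20),"L",back((289,300),20),"R",back((468,300),20))
print("lever corners",back((40,88),37),back((62,412),37), "rails",back((265,300),18),back((493,300),18))
# target TCP
for fx,fy in ((-108,-37),(-41,-37)): print(fixw([[fx,fy,0]],q))
print(o["eef_pos"])
E
```

```text
lead (np.float64(-33.7), np.float64(0.6)) liprear top (np.float64(-94.0), np.float64(-1.0)) lip bottom rear (np.float64(-96.1), np.float64(-0.2)) L (np.float64(-52.0), np.float64(-24.8)) R (np.float64(-51.3), np.float64(24.7))
lever corners (np.float64(-116.6), np.float64(-85.8)) (np.float64(-27.4), np.float64(-86.5)) rails (np.float64(-51.3), np.float64(-31.4)) (np.float64(-50.3), np.float64(32.0))
[[449.21693421 309.91563641   0.        ]]
[[516.20196755 311.33172532   0.        ]]
[453.98355945 315.95578605 197.24133194]
```

```bash
python3 - <<'E'
from plan import *
q=np.load("q.npy");t=fixw([[-109,-37,0]],q)[0]
rows([(t[0],t[1],120),(t[0],t[1],50)],np.pi/2+q[2],nmm=50)
E
```

```text
0 ([-2.3, -2.6, 39.0], np.float64(-0.26))
1 ([-2.3, -2.6, 39.0], np.float64(-0.26))
2 ([0.0, 0.0, 35.0], np.float64(-0.26))
3 ([0.0, 0.0, 35.0], np.float64(-0.26))
```

Request:
step_arm:
  increments:
    - {"dp":[-2.9,-2.9,39],"dr":[0,0,-0.5]}
    - {"dp":[-2.9,-2.9,39],"dr":[0,0,-0.5]}
    - {"dp":[0,0,35],"dr":[0,0,0]}
    - {"dp":[0,0,34],"dr":[0,0,0]}
    - {"dp":[0,0,0],"dr":[0,0,0]}

```text
clock: 4.45
eef_pos: [445.9, 306.1, 51.1]
ee_rot: [-2.201, -2.24, 0.007]
force: [0.8, 1.0, 0.5]
finger_gap: 59.9
```

```bash
cat > st.py <<'E'
from station import *
from h import *
import sys
def st(pics=(),tag="a"):
    q=np.load("q.npy");o=get_obs();v=o["eef_pos"]-[q[0],q[1],0];a=q[2]
    R=Ro.from_rotvec(o["ee_rot"]).as_matrix()
    print("t",round(o["clock"],2),"tcp fix",(v[0]*np.cos(a)+v[1]*np.sin(a)).round(1),(-v[0]*np.sin(a)+v[1]*np.cos(a)).round(1),v[2].round(1),"yaw err deg",np.degrees(np.arctan2(R[1,0],R[0,0])-np.pi/2-a).round(2),"tilt",R[2].round(3),"F",o["force"].round(1),"gap",round(o["finger_gap"],1))
    for n in pics:
        p=get_image(n)
        if n=="wrist": im=cv2.resize(p["img"],(800,600),interpolation=cv2.INTER_CUBIC)
        else:
            m=proj(fixw([[-60,-30,40]],q),p)[0].astype(int); im=cv2.resize(p["img"][m[1]-55:m[1]+50,m[0]-70:m[0]+70],(800,600),interpolation=cv2.INTER_CUBIC)
        cv2.imwrite(f"pics/{n}_{tag}.png",im)
if __name__=="__main__": st(sys.argv[2:],sys.argv[1])
E
python3 st.py a wrist scene side
```

```text
t 4.45 tcp fix -111.4 -40.7 51.1 yaw err deg -0.21 tilt [-0.002 -0.004 -1.   ] F [0.8 1.  0.5] gap 59.9
```

View pics/wrist_a.png

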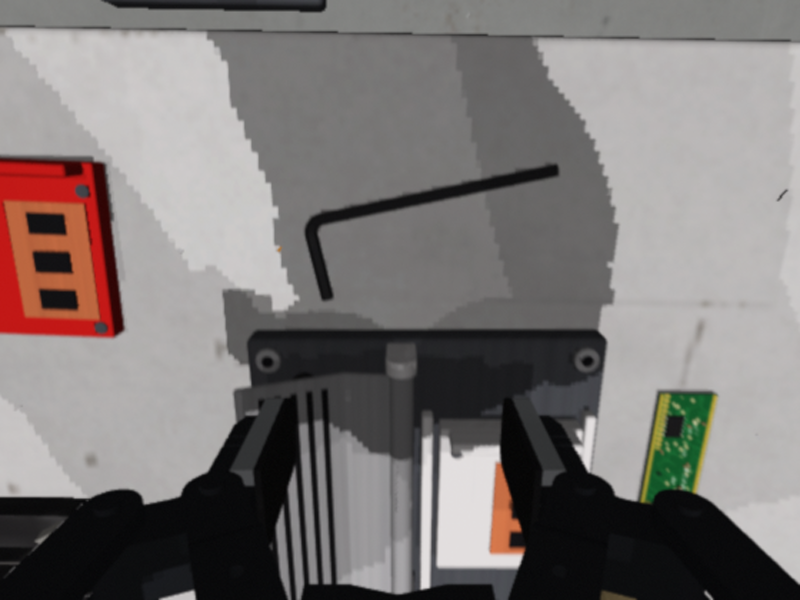

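View pics/side_a.png

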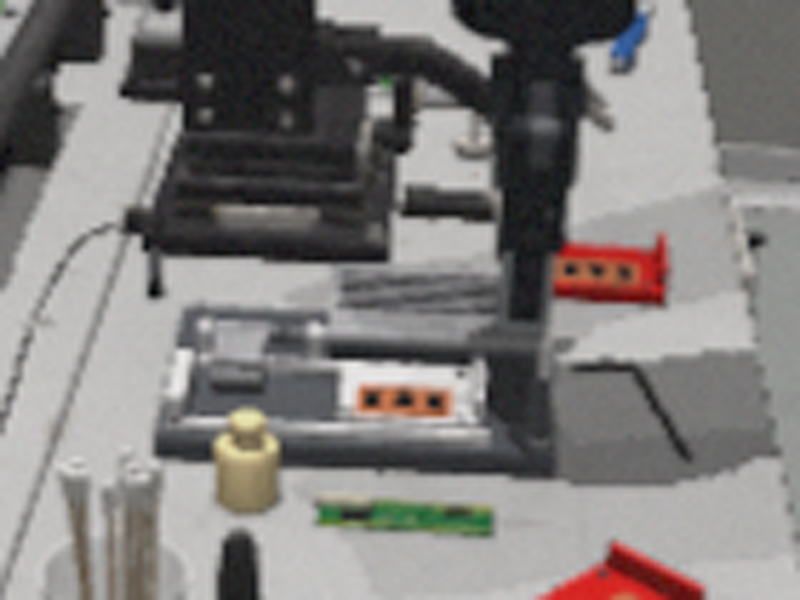

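View pics/scene_a.png

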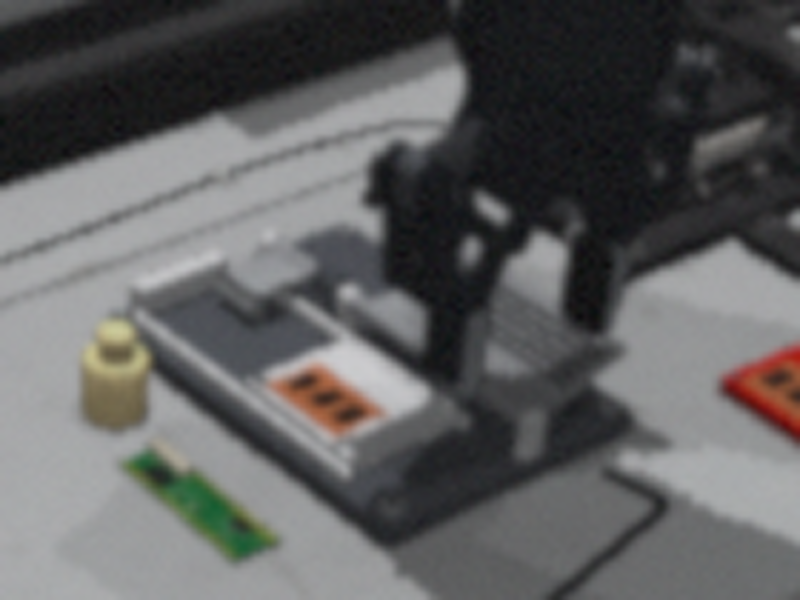

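Request:
step_arm:
  increments:
    - {"dp":[3.7,1.4,5],"dr":[0,0,-0.2]}
    - {"dp":[0,0,4],"dr":[0,0,0]}
    - {"dp":[0,0,0],"dr":[0,0,0]}

```text
clock: 4.97
eef_pos: [449.1, 311.9, 43.2]
ee_rot: [-2.196, -2.247, 0.001]
force: [-0.5, -1.1, 0.1]
finger_gap: 59.9
```

Request:
step_arm:
  increments:
    - {"dp":[0,0,4],"dr":[0,0,0]}
    - {"dp":[0,0,0],"dr":[0,0,0]}

```text
clock: 5.22
eef_pos: [449.0, 311.7, 38.9]
ee_rot: [-2.196, -2.246, 0.001]
force: [0.1, 0.5, -0.6]
finger_gap: 59.4
```

Request:
step_arm:
  increments:
    - {"dp":[0,0,4],"dr":[0,0,0]}
    - {"dp":[0,0,0],"dr":[0,0,0]}

```text
clock: 5.48
eef_pos: [449.1, 311.7, 34.9]
ee_rot: [-2.196, -2.246, 0.001]
force: [0.5, 0.1, -0.3]
finger_gap: 59.7
```

```bash
python3 st.py b scene side
```

```text
t 5.47 tcp fix -108.1 -35.2 34.9 yaw err deg 0.09 tilt [-0.    -0.001 -1.   ] F [ 0.5  0.1 -0.3] gap 59.7
```

View pics/scene_b.png

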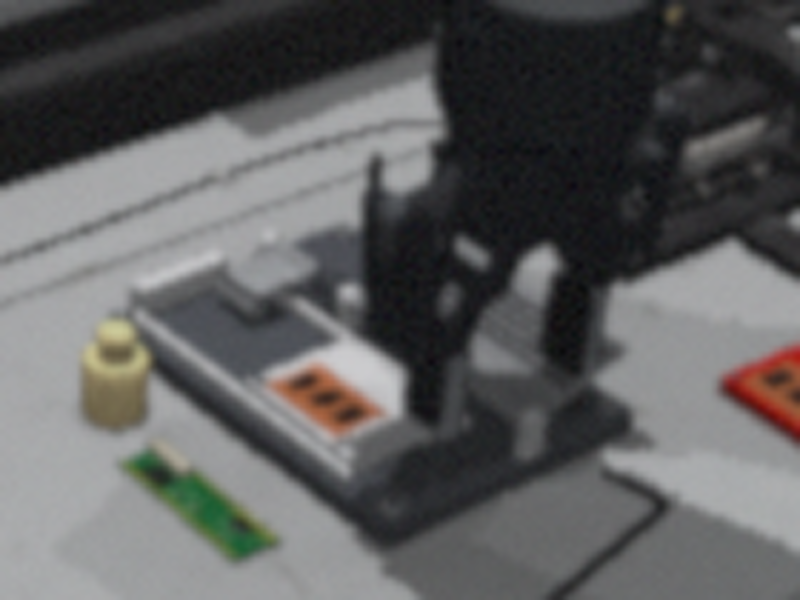

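Request:
step_arm:
  increments:
    - {"dp":[-1,0,4],"dr":[0,0,0]}
    - {"dp":[0,0,0],"dr":[0,0,0]}

```text
clock: 5.82
eef_pos: [449.8, 311.2, 31.5]
ee_rot: [-2.196, -2.247, -0.002]
force: [0.1, 0.9, 2.3]
finger_gap: 59.7
```

Request:
step_arm:
  increments:
    - {"dp":[0,0,3],"dr":[0,0,0]}
    - {"dp":[0,0,0],"dr":[0,0,0]}

```text
clock: 6.08
eef_pos: [449.8, 311.1, 28.4]
ee_rot: [2.196, 2.247, 0.001]
force: [0.3, 1.6, 4.1]
finger_gap: 60.2
```

```bash
python3 st.py c scene side
```

```text
t 6.08 tcp fix -107.4 -35.8 28.4 yaw err deg 0.1 tilt [ 0.     0.001 -1.   ] F [0.3 1.6 4.1] gap 60.2
```

View pics/scene_c.png

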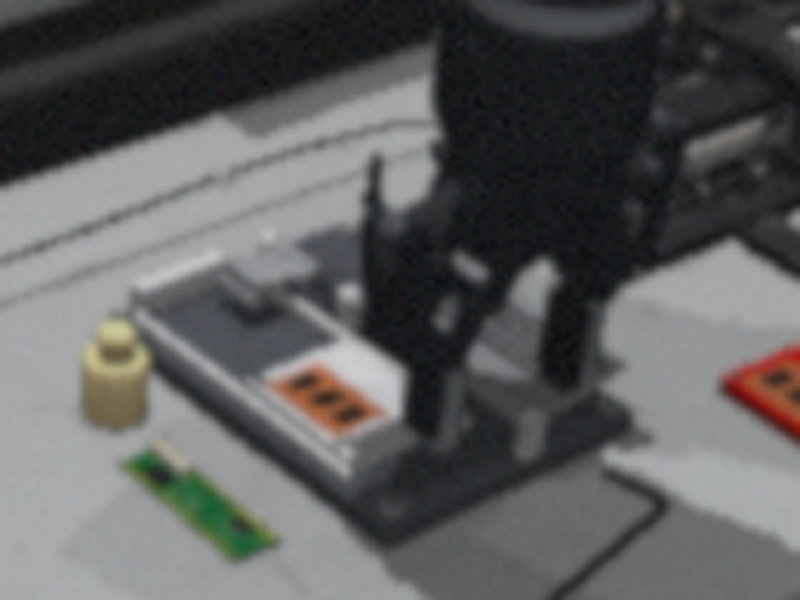

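Request:
step_arm:
  increments:
    - {"dp":[0,0,3],"dr":[0,0,0]}
    - {"dp":[0,0,3],"dr":[0,0,0]}
    - {"dp":[0,0,0],"dr":[0,0,0]}

```text
clock: 6.55
eef_pos: [449.8, 311.6, 22.7]
ee_rot: [-2.195, -2.247, -0.003]
force: [-0.6, 2.4, 6.8]
finger_gap: 59.7
```

Request:
step_arm:
  increments:
    - {"dp":[0,0,2],"dr":[0,0,0]}
    - {"dp":[0,0,0],"dr":[0,0,0]}

```text
clock: 6.8
eef_pos: [449.8, 311.8, 21.5]
ee_rot: [-2.195, -2.247, -0.003]
force: [-2.6, 1.4, 13.0]
finger_gap: 59.9
```

```bash
python3 st.py d scene side
```

```text
t 6.8 tcp fix -107.3 -35.1 21.5 yaw err deg 0.11 tilt [ 0.002  0.001 -1.   ] F [-2.6  1.4 13. ] gap 59.9
```

View pics/scene_d.png

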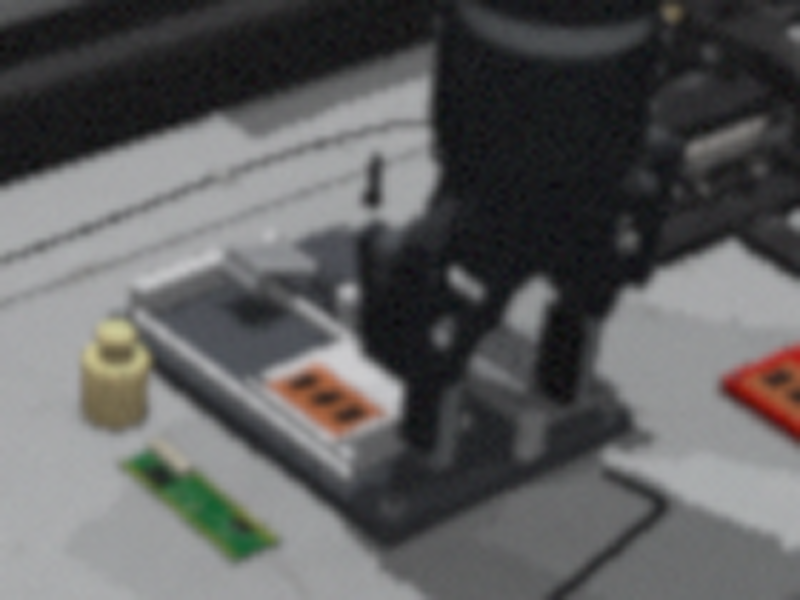

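View pics/side_d.png

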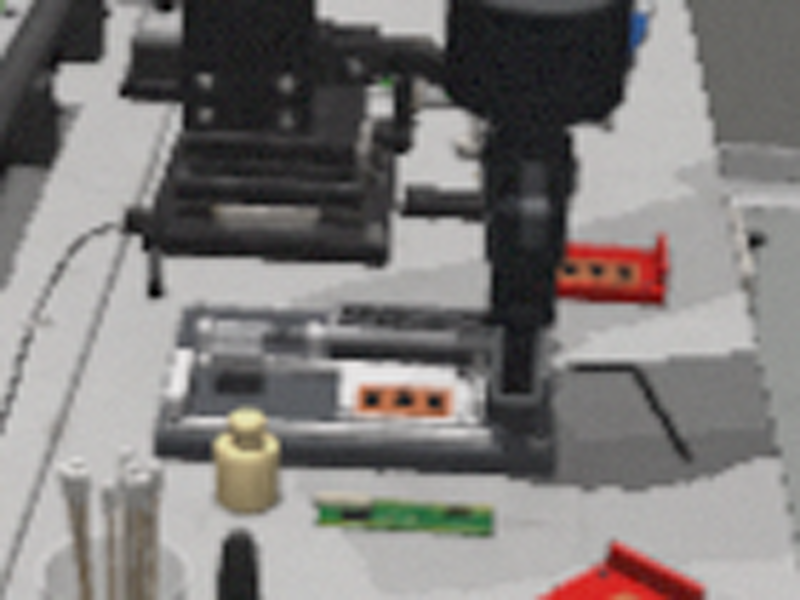

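Jaw is up and the lever is at its stop (13 N). I'll ease off 1.5 mm and start pushing.

Request:
step_arm:
  increments:
    - {"dp":[0,0,-1.5],"dr":[0,0,0]}
    - {"dp":[0,3,0],"dr":[0,0,0]}
    - {"dp":[0,5,0],"dr":[0,0,0]}
    - {"dp":[0,6,0],"dr":[0,0,0]}
    - {"dp":[0,0,0],"dr":[0,0,0]}

```text
clock: 7.52
eef_pos: [460.3, 310.5, 21.6]
ee_rot: [-2.194, -2.244, 0.008]
force: [-7.4, 0.8, 12.5]
finger_gap: 59.8
```

```bash
python3 st.py e scene side
```

```text
t 7.53 tcp fix -96.9 -36.6 21.6 yaw err deg 0.09 tilt [-0.001 -0.006 -1.   ] F [-7.4  0.8 12.5] gap 59.8
```

View pics/scene_e.png

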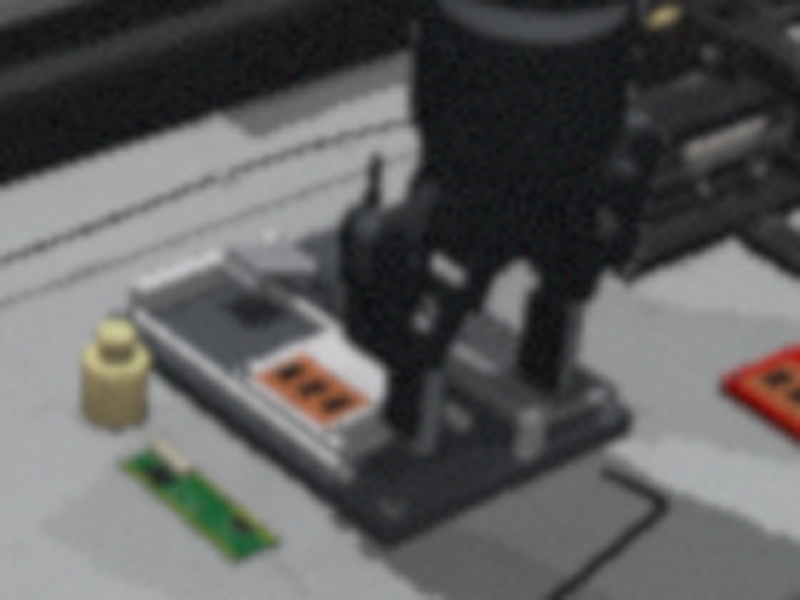

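Request:
step_arm:
  increments:
    - {"dp":[0,6,-1],"dr":[0,0,0]}
    - {"dp":[0,6,0],"dr":[0,0,0]}
    - {"dp":[0,6,0],"dr":[0,0,0]}
    - {"dp":[0,6,0],"dr":[0,0,0]}
    - {"dp":[0,0,0],"dr":[0,0,0]}

```text
clock: 8.25
eef_pos: [485.5, 311.0, 22.3]
ee_rot: [-2.195, -2.245, 0.006]
force: [-3.9, 0.2, 6.0]
finger_gap: 60.0
```

```bash
python3 st.py f scene side
```

```text
t 8.25 tcp fix -71.7 -36.7 22.3 yaw err deg 0.08 tilt [-0.001 -0.004 -1.   ] F [-3.9  0.2  6. ] gap 60.0
```

View pics/scene_f.png

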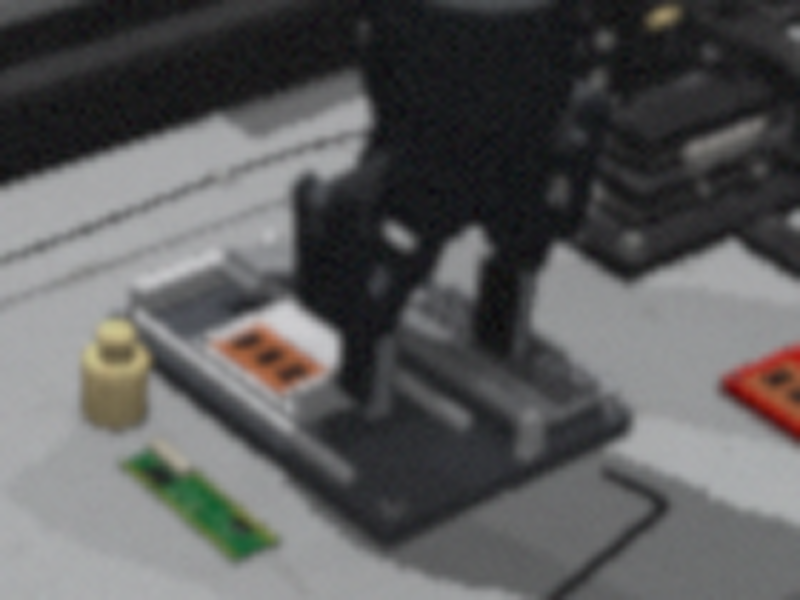

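View pics/side_f.png

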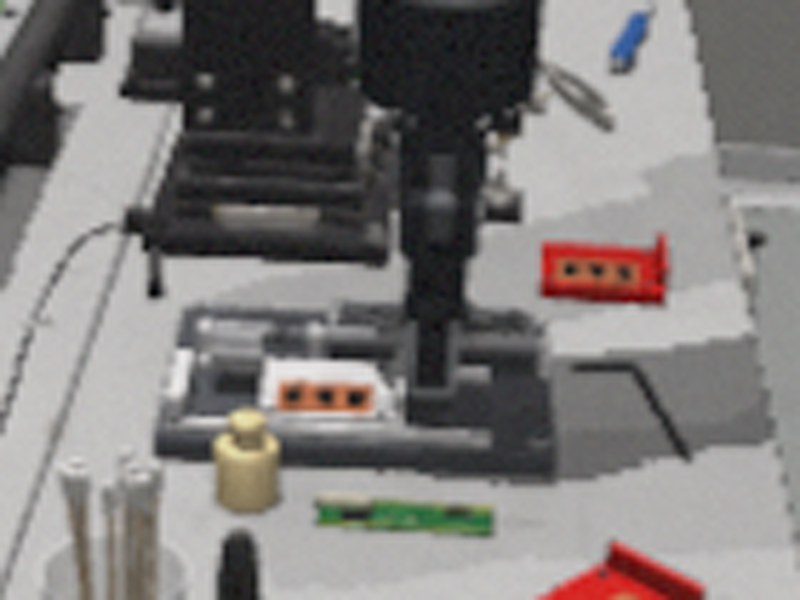

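Request:
step_arm:
  increments:
    - {"dp":[0,6,0],"dr":[0,0,0]}
    - {"dp":[0,6,0],"dr":[0,0,0]}
    - {"dp":[0,6,0],"dr":[0,0,0]}
    - {"dp":[0,6,0],"dr":[0,0,0]}
    - {"dp":[0,0,0],"dr":[0,0,0]}

```text
clock: 8.98
eef_pos: [509.5, 311.5, 22.3]
ee_rot: [-2.195, -2.245, 0.006]
force: [-2.2, 0.0, 6.9]
finger_gap: 59.7
```

```bash
python3 st.py g scene side
```

```text
t 8.97 tcp fix -47.6 -36.6 22.3 yaw err deg 0.08 tilt [-0.001 -0.004 -1.   ] F [-2.2  0.   6.9] gap 59.7
```

View pics/scene_g.png

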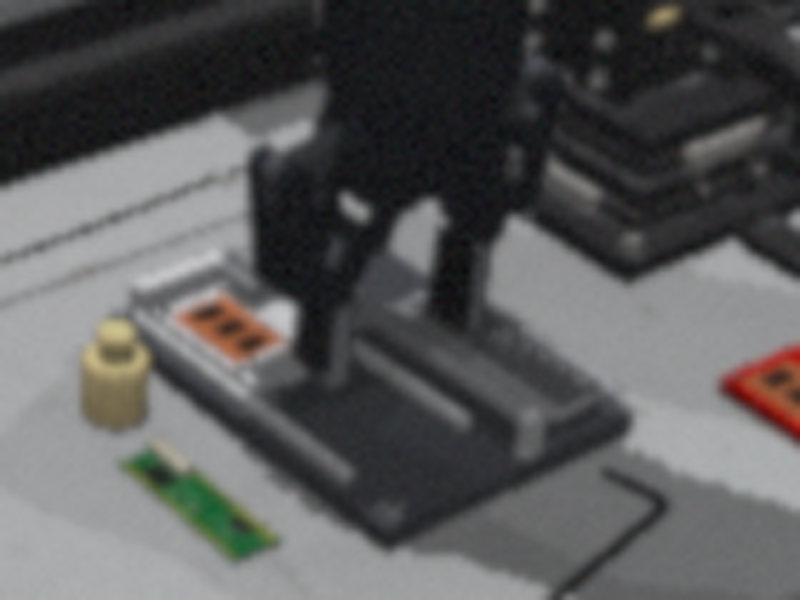

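View pics/side_g.png

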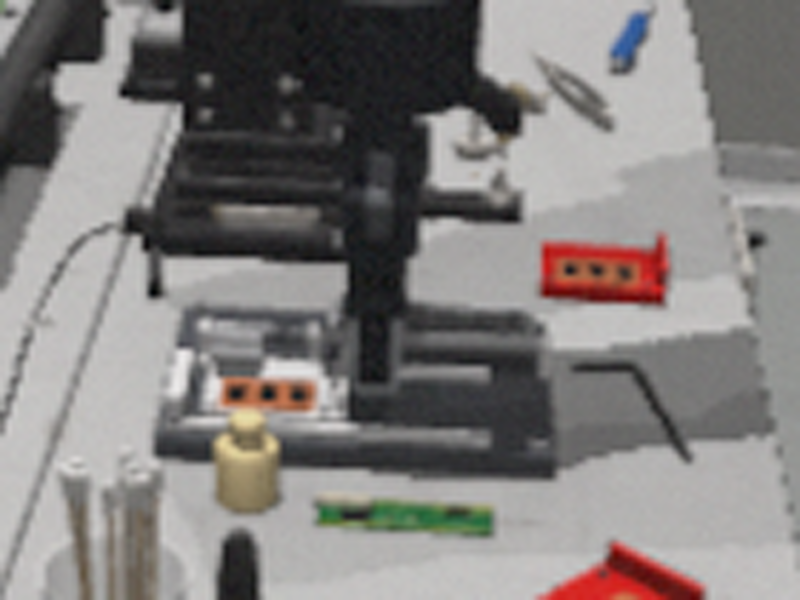

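Request:
step_arm:
  increments:
    - {"dp":[0,2,0],"dr":[0,0,0]}
    - {"dp":[0,2,0],"dr":[0,0,0]}
    - {"dp":[0,0,0],"dr":[0,0,0]}

```text
clock: 9.45
eef_pos: [512.8, 311.7, 22.2]
ee_rot: [-2.194, -2.245, 0.007]
force: [-4.9, 0.0, 7.2]
finger_gap: 60.0
```

Request:
step_arm:
  increments:
    - {"dp":[0,1.5,0],"dr":[0,0,0]}
    - {"dp":[0,0,0],"dr":[0,0,0]}

```text
clock: 9.7
eef_pos: [514.2, 311.7, 22.2]
ee_rot: [-2.194, -2.245, 0.007]
force: [-5.2, 0.7, 6.5]
finger_gap: 59.8
```

Request:
step_arm:
  increments:
    - {"dp":[0,1.5,0],"dr":[0,0,0]}
    - {"dp":[0,0,0],"dr":[0,0,0]}

```text
clock: 9.95
eef_pos: [515.7, 311.7, 22.2]
ee_rot: [-2.194, -2.245, 0.007]
force: [-4.9, 0.3, 6.7]
finger_gap: 60.0
```

Request:
step_arm:
  increments:
    - {"dp":[0,1.5,0],"dr":[0,0,0]}
    - {"dp":[0,0,0],"dr":[0,0,0]}

```text
clock: 10.2
eef_pos: [516.3, 311.8, 22.1]
ee_rot: [-2.193, -2.245, 0.009]
force: [-6.7, 0.4, 8.0]
finger_gap: 59.8
```

Request:
step_arm:
  increments:
    - {"dp":[0,1.5,0],"dr":[0,0,0]}
    - {"dp":[0,0,0],"dr":[0,0,0]}

```text
clock: 10.45
eef_pos: [516.4, 311.8, 22.0]
ee_rot: [-2.191, -2.244, 0.011]
force: [-10.1, 0.4, 11.0]
finger_gap: 59.3
```

```bash
python3 st.py i scene side
```

```text
t 10.45 tcp fix -40.8 -36.6 22.0 yaw err deg 0.16 tilt [-0.001 -0.009 -1.   ] F [-10.1   0.4  11. ] gap 59.3
```

View pics/side_i.png

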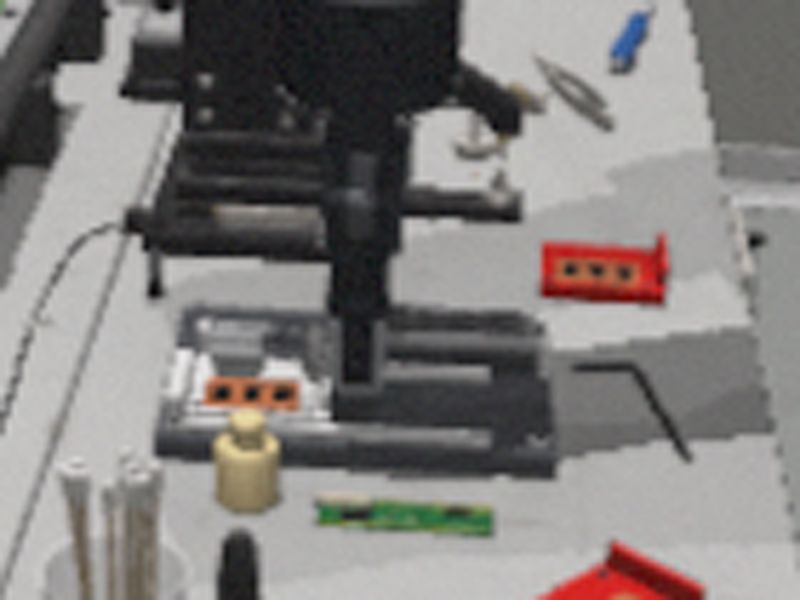

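View pics/scene_i.png

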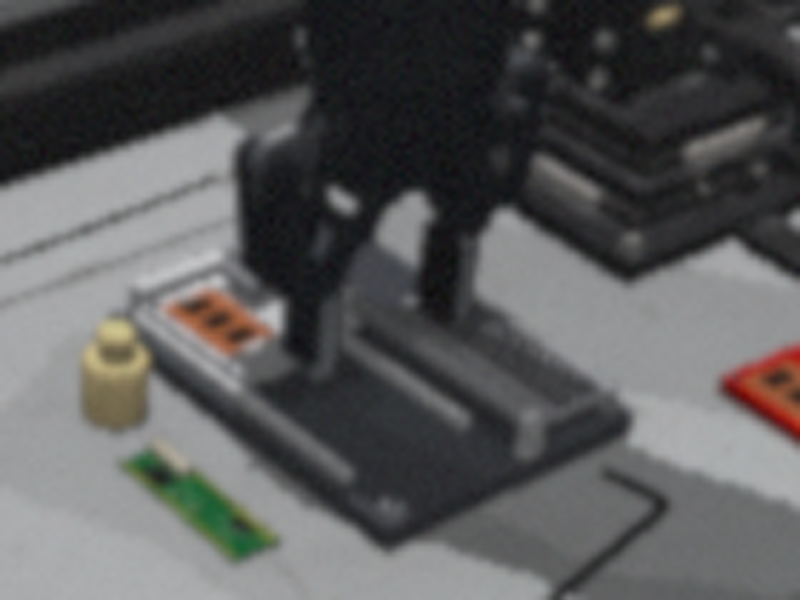

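Home is reached: the TCP stopped at −40.8 against a predicted −41, with the force rising. I'll back off the lip, then let the lever up.

Request:
step_arm:
  increments:
    - {"dp":[0,-3,0],"dr":[0,0,0]}
    - {"dp":[0,-3,0],"dr":[0,0,0]}
    - {"dp":[0,0,0],"dr":[0,0,0]}

```text
clock: 10.92
eef_pos: [516.2, 311.6, 23.3]
ee_rot: [2.194, 2.244, 0.0]
force: [1.4, -1.3, 5.5]
finger_gap: 59.7
```

Request:
step_arm:
  increments:
    - {"dp":[0,0,-3],"dr":[0,0,0]}
    - {"dp":[0,0,-3],"dr":[0,0,0]}
    - {"dp":[0,0,-4],"dr":[0,0,0]}
    - {"dp":[0,0,-6],"dr":[0,0,0]}
    - {"dp":[0,0,-10],"dr":[0,0,0]}

```text
clock: 11.55
eef_pos: [514.6, 312.3, 48.7]
ee_rot: [-2.195, -2.246, 0.002]
force: [0.3, 0.3, -0.2]
finger_gap: 59.5
```

```bash
python3 st.py j scene side
```

```text
t 11.55 tcp fix -42.5 -36.0 48.7 yaw err deg 0.11 tilt [-0.    -0.001 -1.   ] F [ 0.3  0.3 -0.2] gap 59.5
```

View pics/scene_j.png

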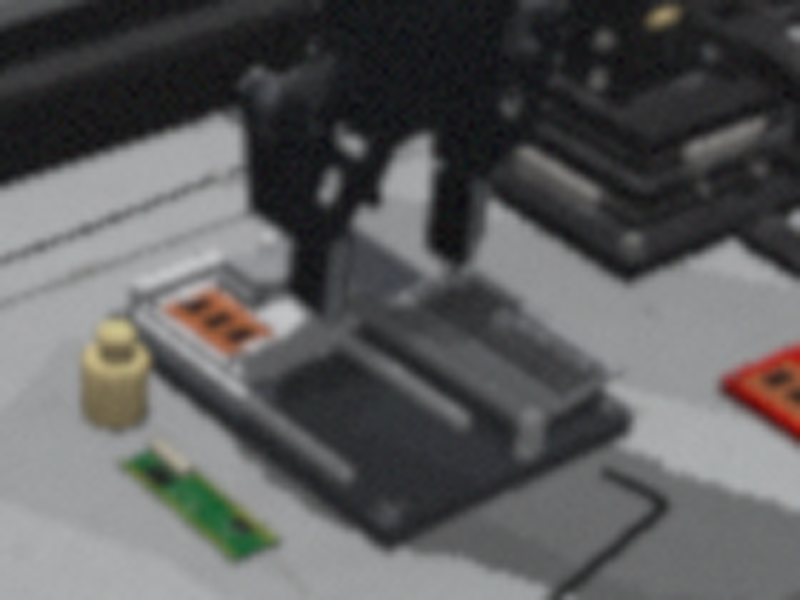

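Request:
step_arm:
  increments:
    - {"dp":[0,0,-35],"dr":[0,0,0]}
    - {"dp":[0,-20,-45],"dr":[0,0,0]}
    - {"dp":[0,-40,-40],"dr":[0,0,0]}
    - {"dp":[0,0,-30],"dr":[0,0,0]}
    - {"dp":[0,0,0],"dr":[0,0,0]}

```text
clock: 12.28
eef_pos: [456.7, 312.0, 201.7]
ee_rot: [2.194, 2.246, 0.009]
force: [0.5, -0.5, 0.2]
finger_gap: 60.1
```

```bash
python3 - <<'E'
from st import *
import pickle
q=np.load("q.npy")
st(("scene","side"),"k")
o=get_obs();p=get_image("wrist");c=wcam(p,o)
print([(x["pixel"],x["conf"]) for x in look_for("carrier_lip",p)])
im=cv2.resize(p["img"],None,fx=4,fy=4,interpolation=cv2.INTER_CUBIC)
def dr(P,col): cv2.polylines(im,[(proj(fixw(np.array(P,float),q),c)*4+2).astype(int)],1,col,1)
dr([(-125,-92,12),(-125,34,12),(42,34,12),(42,-92,12)],(0,255,255))
dr([(-30,-22,30),(-30,22,30),(-26,22,30),(-26,-22,30)],(255,0,255))
dr([(30,-22,26),(30,22,26),(30,22,12),(30,-22,12)],(255,255,0))
m=(proj(fixw([[-40,-25,12]],q),c)[0]*4).astype(int)
cv2.imwrite("pics/w2c.png",im[max(0,m[1]-300):m[1]+300,m[0]-380:m[0]+380])
E
```

```text
t 12.28 tcp fix -100.5 -35.1 201.7 yaw err deg 0.13 tilt [ 0.003  0.005 -1.   ] F [ 0.5 -0.5  0.2] gap 60.1
[([288.9, 316.6], 0.91), ([125.5, 123.9], 0.82), ([143.9, 483.0], 0.64)]
```

View pics/w2c.png

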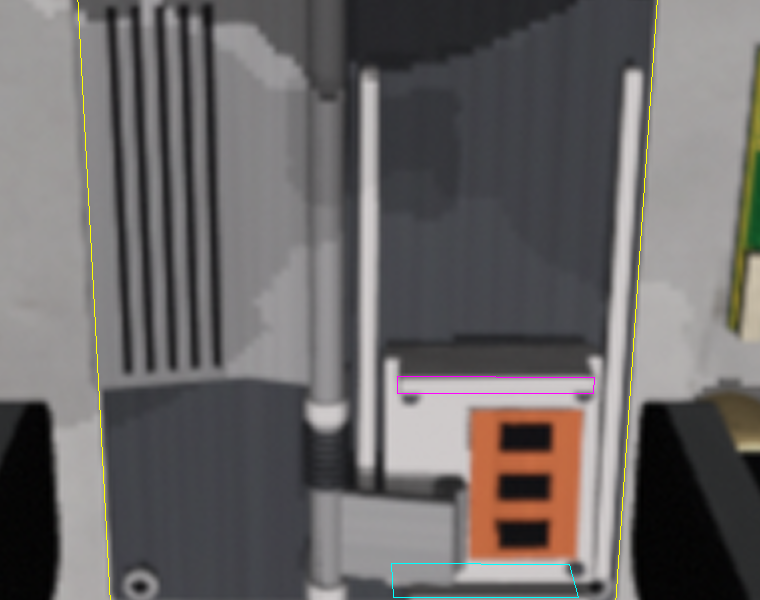

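View pics/side_k.png

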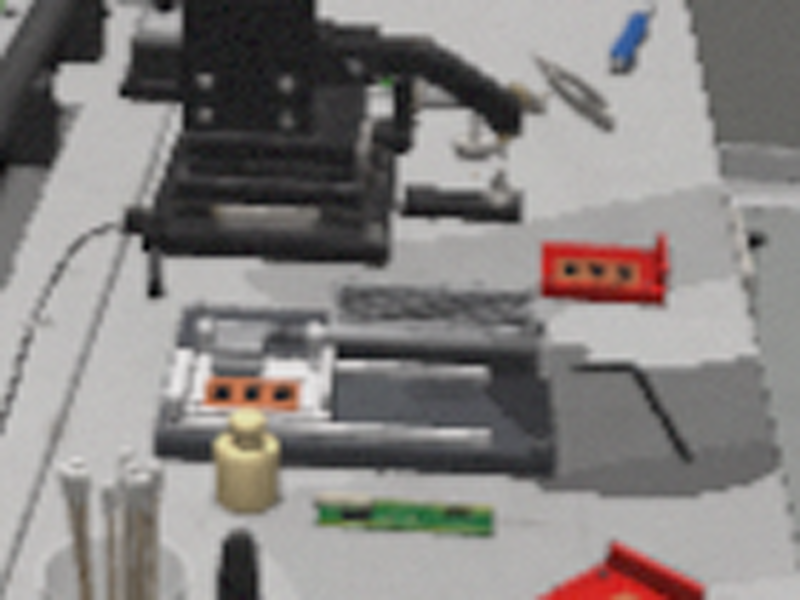

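The lip lies exactly on the predicted home outline, its leading edge is at the stop face, the jaw foot rests on the plate, and the bystanders are unmoved.

```bash
python3 -c "
from station import *
print(job_done(), get_obs()['clock'])"
```

```text
the job is handed in; nothing more can be done
the job is handed in; nothing more can be done
```

The silver carrier is loaded in the clip fixture, fully home against the end stop, with the jaw closed on it and the hand clear above. I handed the job in at about 12.4 s of the 35 s allowed.

- **What I did:** I pressed the lever pad to its stop with one fingertip and held it down. With the other fingertip I pushed the carrier by its lip about 64 mm along the rails. I then backed off, let the lever up and raised the hand to about 200 mm.
- **Force at the stop:** The push came to rest with the TCP at x = −40.8 mm in the fixture frame, against −41 predicted for home, and the push force rose to about 10 N. The highest force I read was about 13 N.
- **Last pictures:** The lip matches the predicted home outline and the leading edge is at the stop face. The jaw foot rests on the plate, and the force reading is about zero. The bystanders and the red look-alikes look unmoved.
- **Checks that disagreed:**
    - My first fixture fit from the scene and side pictures failed to converge. The second was off by up to about 4 pixels, so I used the wrist-camera fit instead.
    - The first back-off hardly moved the tip because it stuck on the lever. The contact force on the lip had gone by then, and the carrier stayed home when I lifted.

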